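# Pop the breaker window of a bench power box and reset the tripped breaker

## Task

One breaker in the workbench's power box has tripped. Press the front edge of its clear breaker window once, gently, so that the push-push catch lets go and the window springs up by itself, and make sure that it stays standing open. Then push the tripped breaker's toggle, the one leaning the opposite way to its neighbours, back to on, leave the window open and the other breakers on, and do not disturb the things lying around.

Things in the scene. Friction and masses are not known exactly. Their poses are not given: they have to be found in the camera images.
- box_top (a point): Centre of the top face of the grey power box, 200 deep (box x) x 300 wide (box y) x 100 mm high, screwed to the bench. Its axes are the box's, and all parts are square to them: x from the box's front (robot side) to its rear, up to 0.45 rad off world x; y left; z up. Right half of the top: two square black outlet covers, fixed, tops at 115 mm. Left half: the breaker window.
- window (a joint): Hinge angle, rad: 0 shut and latched, below 0 pressed in (stop at -0.045, 5 mm at the front edge), 1.92 fully open, leaning 20 deg back past upright. A clear flap in a grey frame, hinged at its rear. Push-push catch: front edge pushed in 2.5 mm or more (about 4 N, 5 N at the stop, pressed on the pad) and let go, springs swing it open in about 1.5 s and hold it. Pushed back down it latches again.
- window_pad (a point): Centre of the upper face of the ribbed thumb pad (24 x 42 mm), mid-width of the window, 17 mm behind its front edge; 109 mm above the bench when shut. Press here. Moves with the window, whose axes it has. The window measures 120 (box x) x 138 (box y) x 6 mm and, shut, stands 8 mm proud of the box's top.
- window_hinge (a point): Middle of the window's hinge line, 124 mm behind the window's front edge, 103.5 mm above the bench. Its axes turn with the window.
- breaker_a_toggle (a joint): Toggle of the tripped breaker, rad: 0 = tripped (leans 26 deg to the box's front), 0.9 = on (leans 26 deg to the box's rear). Over-centre: pushed to the rear past 0.45 it snaps on and stays; 1 to 3 N. The breaker may have any of the three narrow places in the row.
- breaker_a_toggle_tip (a point): Middle of the free end of the tripped toggle (black, 10 wide, 6 thick, 24 mm from pivot to tip), 93 mm above the bench, 10 mm ahead of its pivot when off. Row of four in the well under the window, pivots 44 mm ahead of the hinge line. Breaker bodies end 76 mm above the bench. Well: 144 mm wide, free for 60 mm ahead of this tip, then the catch (38 mm wide, 86 mm high, its pin 105 mm).
- breaker_b_toggle (a joint): Angle of another breaker's toggle of the same make, rad: starts on (0.9) and stays on.
- breaker_c_toggle (a joint): Angle of the third breaker's toggle, rad: starts on (0.9) and stays on.
- rcd_toggle (a joint): Angle of the toggle of the double-width residual-current device at the left end of the row, rad: starts on (0.9) and stays on.
- tape_roll: Bystander: roll of paper tape lying flat on the bench, 96 mm across, 25 mm high; origin at the centre of its underside.
- screwdriver: Bystander: screwdriver 200 mm long lying on the bench; origin near its middle.
- glue_bottle: Bystander: white glue bottle, 60 mm across, 160 mm high, standing; origin at the centre of its underside.
- mallet: Bystander: wooden mallet 240 mm long lying on the bench; origin near its middle.

How it is judged:
By the outcome, as a careful person would: the job done as asked, in the order asked, and still so for the second after the job is handed in, with the robot touching nothing.
It also fails if it takes over 38 s, if anything falls off the work surface, if the arm or the gripper's body presses on something with over 40 N, if the wrist force passes 120 N, or if a joint passes its speed limit or range.

## Robot

A 6-joint arm with a two-finger parallel gripper is mounted at the origin on the work surface. World frame = base frame: x ahead of the robot, y to its left, z up, the work surface at z = 0. Lengths are in m, angles in rad, forces in N, time in s.
With the tool pointing down it reaches from about 0.375 to 0.9 m from the base axis. Payload 3.1 kg.
Tool frame: the origin (TCP) lies at the very end of the fingers, on their centre line; the grasp point (between the pads) lies 19 mm behind it; x points along the fingers, y is the direction in which the jaws open and shut, and the axes are right-handed (so a half turn about x gives the same grasp; the last joint's range is limited). The gripper opens to 85 mm and grips with 20 to 120 N. Pads are 22 mm wide; open, the fingers measure 114 mm over their backs; the gripper's body (76 mm by 85 mm) begins 54 mm behind the grasp point. The pads swing forward as they close: fully open they stand 13 mm farther back than shut.
Start: joints at [0.939, 0.527, 1.433, -0, 1.181, -0.178], TCP at [0.274, 0.562, 0.193] pointing down, gripper open.
Joint ranges: [-3.08, 3.08], [-0.75, 2.2], [0.22, 2.44], [-1.43, 4.57], [0, 2.65], [-2.85, 2.85]. Speed limits (rad/s): [2.79, 2.79, 3.14, 3.14, 3.14, 3.14].

## Interface

Orientations are given as a rotation vector (axis times angle).
In Python, from bench import ctrl, eyes gives the robot as it stands. The module is installed in compiled form; this text tells all that it offers.
- The arm moves only by the tool carry_out, never from a script. Its argument "moves" is a list of rows, each an object with "translation": the shift along the tool's x, y, z in cm, a list of three; "rotation": the turn, a rotation vector about the tool's x, y, z in degrees, a list of three; "claw": the closure, from 0 (fully open) to 1 (shut). In form: [{"translation": [x, y, z], "rotation": [ax, ay, az], "claw": claw}, ...]. A call has 1 to 10 rows; each row shifts and turns the commanded pose from where the row before left it, along the tool's axes as they then stand; what a row does not reach is not made up. A row lasts 1/8 s, in which the tool goes at most 62.5 mm and 10.7 degrees, less where a joint would pass 70% of its speed; a pose out of reach is approached as far as the arm can. A call with a gripper value outside its range is refused whole. The fingers move at their own pace and stop on an object; the grip force is fixed at half the most. Time passes only in rows, so rows that do not move let the fingers close. It gives the time, the measured TCP pose, the force and the opening at its end, in the units of the state.
- ctrl.read_state(): the state, without advancing time (a new reading comes with each control period).
- eyes.grab_frame(name): name is "scene" or "top" or "wrist"; returns a dict with "color" (420x560x3 uint8, red, green, blue), "fx", "fy", "cx", "cy" (pixels), "T" (4x4, takes a point from camera to world coordinates); the wrist camera has in their place "hand_eye" (4x4, takes a point from camera to tool coordinates, whose origin is the TCP and whose axes are the tool frame's). Camera axes: x right, y down, z forward; pixel columns grow to the right and rows downward; lengths in m; the calibration is good to about 2 mm. The wrist camera is an equidistant fisheye: a pixel r from the principal point sees the ray r / f radians off the axis. A picture is of the moment at which its call begins: read the wrist's pose just before it. There is no depth.
- ctrl.finish_job(): hands the job in, once; it reports no verdict.
The state is a dict: "time": time; "joints": joint angles; "joint_vel": joint speeds; "tau": joint torques, N m; "position": TCP position; "tool_rot": TCP orientation; "ft_force": force on the tool from outside, world axes, zero at the start; "torque": the same for the moment, N m; "grip_width": finger opening in m.
Only numpy, scipy, OpenCV 4.12 (cv2) and the standard library are available. Lean on these libraries where they do the work, as an engineer would, in place of code of your own. Each camera call takes 0.05 s, during which the arm holds its last target. There are 200 camera calls.

## Working session

There is one attempt and no reset: what is moved stays moved. The work goes in short steps, Python scripts to look and compute and a tool call to move; the robot and the scene stay as the last step left them, time stands still between calls to the robot, and variables do not carry over. Pictures are saved under pics/ and viewed, about 8 in all and at most 12, crops included, and the job is handed in when it is done.

Besides the shell and the picture viewer there is one more tool, called after "Request:" in YAML: its name, and indented under it one key for each argument. carry_out: Moves the arm, as the interface text tells. Its arguments: {"type":"object","properties":{"moves":{"type":"array"}},"required":["moves"]}

```bash
mkdir -p pics; python3 - <<'E'
from bench import ctrl, eyes
import cv2,numpy as np
s=ctrl.read_state()
for k in ("time","position","tool_rot","grip_width","ft_force"): print(k,np.round(s[k],4))
for n in ("scene","top"):
    f=eyes.grab_frame(n); cv2.imwrite(f"pics/{n}0.png",cv2.resize(f["color"][:,:,::-1],(800,600),interpolation=cv2.INTER_CUBIC))
    print(n,f["fx"],f["fy"],f["cx"],f["cy"]);print(np.round(f["T"],4).tolist())
E
```

```text
time 0.0
position [0.2735 0.5611 0.1924]
tool_rot [ 0.3544  1.5422 -0.3575]
grip_width 0.0852
ft_force [-0.2384 -0.9132  0.2601]
scene 384.6371544285015 384.6371544285015 273.4364659999786 211.52145895627572
[[0.2343, 0.6861, -0.6887, 1.2075], [0.972, -0.1534, 0.1778, -0.138], [0.0164, -0.7111, -0.7029, 0.7645], [0.0, 0.0, 0.0, 1.0]]
top 443.76728818637906 443.76728818637906 281.17019743865364 213.26539803165315
[[-0.0725, -0.9725, 0.2213, 0.3386], [-0.9974, 0.0717, -0.0118, 0.03], [-0.0043, -0.2216, -0.9751, 1.0507], [0.0, 0.0, 0.0, 1.0]]
```

View pics/top0.png

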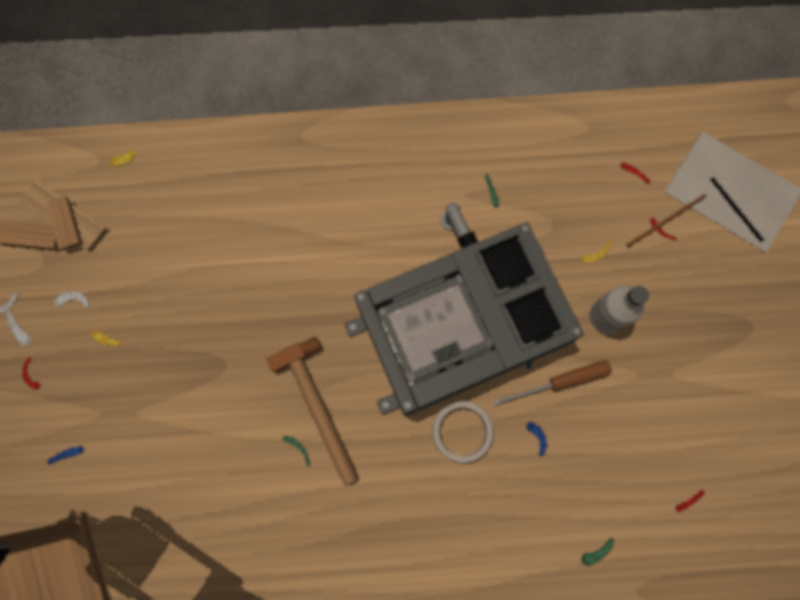

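View pics/scene0.png

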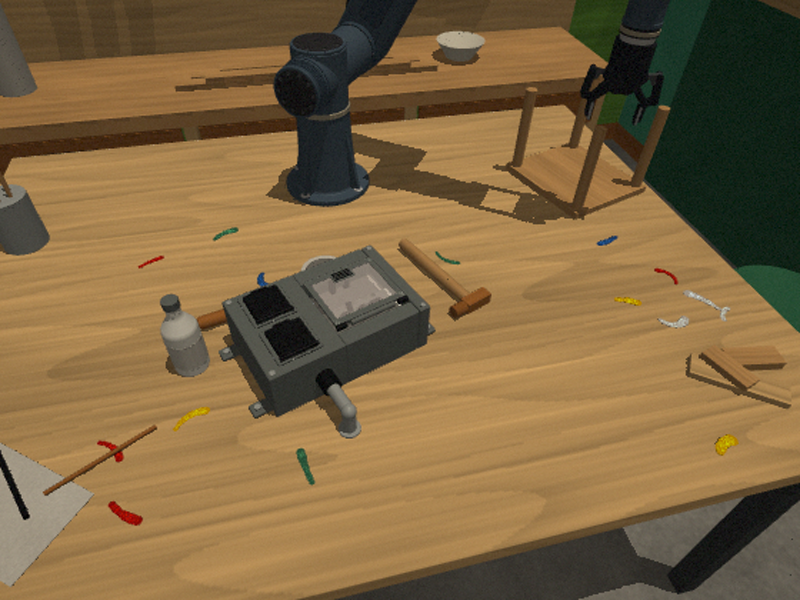

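Top view: box top corners, in 800x600 px, are about RL(357,296), RR(526,226), FR(580,332), FL(405,408), with the pad at (446,352). Scene view: FR(222,302), FL(370,248), RL(429,308), RR(270,376), pad (342,273). The gripper starts next to the four-legged stand, so it has to go up first.

```bash
cat > h.py <<'E'
import numpy as np, cv2
from scipy.optimize import least_squares
from scipy.spatial.transform import Rotation as R
CAM={"scene":(384.637,273.436,211.521,np.array([[0.2343,0.6861,-0.6887,1.2075],[0.972,-0.1534,0.1778,-0.138],[0.0164,-0.7111,-0.7029,0.7645],[0,0,0,1]])),
"top":(443.767,281.170,213.265,np.array([[-0.0725,-0.9725,0.2213,0.3386],[-0.9974,0.0717,-0.0118,0.03],[-0.0043,-0.2216,-0.9751,1.0507],[0,0,0,1]]))}
def proj(n,p):
    f,cx,cy,T=CAM[n]; q=(np.atleast_2d(p)-T[:3,3])@T[:3,:3]
    return np.c_[f*q[:,0]/q[:,2]+cx, f*q[:,1]/q[:,2]+cy]
def ray(n,uv,z):
    f,cx,cy,T=CAM[n]; d=T[:3,:3]@np.array([(uv[0]-cx)/f,(uv[1]-cy)/f,1]); return T[:3,3]+d*(z-T[2,3])/d[2]
def boxp(b,l):  # box coords (x,y from centre, z world) -> world
    l=np.atleast_2d(l); c,s=np.cos(b[2]),np.sin(b[2])
    return np.c_[b[0]+c*l[:,0]-s*l[:,1], b[1]+s*l[:,0]+c*l[:,1], l[:,2]]
E
python3 - <<'E'
from h import *
k=1/1.42857
L=np.array([[.1,.15,.1],[.1,-.15,.1],[-.1,-.15,.1],[-.1,.15,.1]])
P={"top":np.array([[357,296],[526,226],[580,332],[405,408]])*k,"scene":np.array([[429,308],[270,376],[222,302],[370,248]])*k}
for use in (["top"],["scene"],["top","scene"]):
    r=least_squares(lambda b:np.concatenate([(proj(n,boxp(b,L))-P[n]).ravel() for n in use]),[.6,0,.3])
    print(use,r.x,np.round(r.fun,1))
b=r.x
for n,uv in (("top",(446,352)),("scene",(342,273))):
    w=ray(n,np.array(uv)*k,.109); d=w[:2]-b[:2];c,s=np.cos(b[2]),np.sin(b[2])
    print(n,w,"in box",c*d[0]+s*d[1],-s*d[0]+c*d[1])
E
```

```text
['top'] [ 0.5332001  -0.0812994   0.33402092] [-3.3 -2.1  1.  -4.2  3.4  1.6 -1.   3.8]
['scene'] [ 0.53516248 -0.07843823  0.32832512] [ 1.6 -1.2 -1.4  3.1 -0.7 -1.1  0.9 -3.1]
['top', 'scene'] [ 0.53379105 -0.07999734  0.33221458] [-3.9 -2.5  0.5 -4.3  2.7  1.5 -1.8  3.5  0.9 -1.7 -2.   2.8 -1.5 -1.2
 -0.  -3.4]
top [ 0.47494085 -0.04232991  0.109     ] in box -0.043347654575783934 0.05480111859113064
scene [ 0.47405915 -0.03972995  0.109     ] in box -0.04333320161006404 0.057546470829098195
```

```bash
cat >> h.py <<'E'
def togo(s,p,yaw=None):
    "tool-frame cm from state s to world p; turn about tool x so that tool z lies along +-box x"
    A=R.from_rotvec(s["tool_rot"]); return np.round(A.inv().apply(np.array(p)-s["position"])*100,2)
E
python3 - <<'E'
from h import *
from bench import ctrl
s=ctrl.read_state(); A=R.from_rotvec(s["tool_rot"]); print(np.round(A.as_matrix(),3))
yaw=.34
for sg in (1,-1):
    z=sg*np.array([np.cos(yaw),np.sin(yaw),0]); x=np.array([0,0,-1.]); B=R.from_matrix(np.c_[x,np.cross(z,x),z])
    r=A.inv()*B; print(sg,np.degrees(r.as_rotvec()))
    s2=dict(s); s2["tool_rot"]=B.as_rotvec(); print("togo",togo(s2,[.455,-.05,.3]))
E
```

```text
[[-0.001  0.438  0.899]
 [-0.002  0.899 -0.438]
 [-1.    -0.002 -0.   ]]
1 [-45.4817884   -0.06160206   0.09754306]
togo [-10.75 -63.67  -3.28]
-1 [1.34518144e+02 1.20922520e-01 7.63670607e-02]
togo [-10.75  63.67   3.28]
```

Request:
carry_out:
  moves:
    - {"translation":[-4,0,0],"rotation":[0,0,0],"claw":1}
    - {"translation":[-4,0,0],"rotation":[0,0,0],"claw":1}
    - {"translation":[-4,0,0],"rotation":[-9.1,0,0],"claw":1}
    - {"translation":[0,0,0],"rotation":[-9.1,0,0],"claw":1}
    - {"translation":[0,0,0],"rotation":[-9.1,0,0],"claw":1}
    - {"translation":[0,0,0],"rotation":[-9.1,0,0],"claw":1}
    - {"translation":[0,0,0],"rotation":[-9.1,0,0],"claw":1}

```text
time: 0.98
position: [0.2737, 0.5614, 0.3128]
tool_rot: [-0.272, 1.555, 0.27]
ft_force: [-0.5, -0.3, -0.1]
grip_width: 0.0001
```

Request:
carry_out:
  moves:
    - {"translation":[0,-6,-0.3],"rotation":[0,0,0],"claw":1}
    - {"translation":[0,-6,-0.3],"rotation":[0,0,0],"claw":1}
    - {"translation":[0,-6,-0.3],"rotation":[0,0,0],"claw":1}
    - {"translation":[0,-6,-0.3],"rotation":[0,0,0],"claw":1}
    - {"translation":[0,-6,-0.3],"rotation":[0,0,0],"claw":1}
    - {"translation":[0,-6,-0.3],"rotation":[0,0,0],"claw":1}
    - {"translation":[0,-6,-0.3],"rotation":[0,0,0],"claw":1}
    - {"translation":[0,-6,-0.3],"rotation":[0,0,0],"claw":1}
    - {"translation":[0,-6,-0.3],"rotation":[0,0,0],"claw":1}
    - {"translation":[0,-6,-0.3],"rotation":[0,0,0],"claw":1}

```text
time: 2.22
position: [0.446, -0.0157, 0.3133]
tool_rot: [-0.267, 1.554, 0.267]
ft_force: [1.1, -0.5, -0.2]
grip_width: 0.0001
```

```bash
cat > w.py <<'E'
from h import *
from bench import ctrl, eyes
import sys,json
def shot(name):
    s=ctrl.read_state(); f=eyes.grab_frame("wrist")
    json.dump(dict(p=list(map(float,s["position"])),r=list(map(float,s["tool_rot"])),f=f["fx"],cx=f["cx"],cy=f["cy"],H=np.array(f["hand_eye"]).tolist()),open(name+".json","w"))
    cv2.imwrite(f"pics/{name}.png",cv2.resize(f["color"][:,:,::-1],(800,600),interpolation=cv2.INTER_CUBIC))
    print(s["time"],np.round(s["position"],4),np.round(s["tool_rot"],3),np.round(s["ft_force"],1),s["grip_width"])
def wcam(name):
    m=json.load(open(name+".json")); T=np.eye(4); T[:3,:3]=R.from_rotvec(m["r"]).as_matrix(); T[:3,3]=m["p"]
    return m,T@np.array(m["H"])
def wray(name,uv,z):
    m,T=wcam(name); d=(np.array(uv)/1.428571-[m["cx"],m["cy"]])/m["f"]; th=np.hypot(*d); d=np.r_[np.sin(th)*d/th,np.cos(th)]
    d=T[:3,:3]@d; return T[:3,3]+d*(z-T[2,3])/d[2]
if __name__=="__main__": shot(sys.argv[1])
E
python3 w.py w1; cat w1.json
```

```text
2.225 [ 0.446  -0.0157  0.3133] [-0.267  1.554  0.267] [ 1.1 -0.5 -0.2] 0.00010401940020362651
{"p": [0.44596733256994375, -0.015738513875963943, 0.3133086524261458], "r": [-0.2665393431148633, 1.5541992102196092, 0.26701947075449445], "f": 325.19226210127806, "cx": 278.73647311501725, "cy": 211.24169161060289, "H": [[-0.0001526349489348949, -0.31128553698353967, 0.9503164163411256, -0.1803638514191595], [0.9999992859600828, 0.001078835240570098, 0.0005139979050406044, -0.00033422266558752467], [-0.0011852349535200178, 0.9503158162313154, 0.31128515004527907, -0.08061454103289062], [0.0, 0.0, 0.0, 1.0]]}
```

View pics/w1.png

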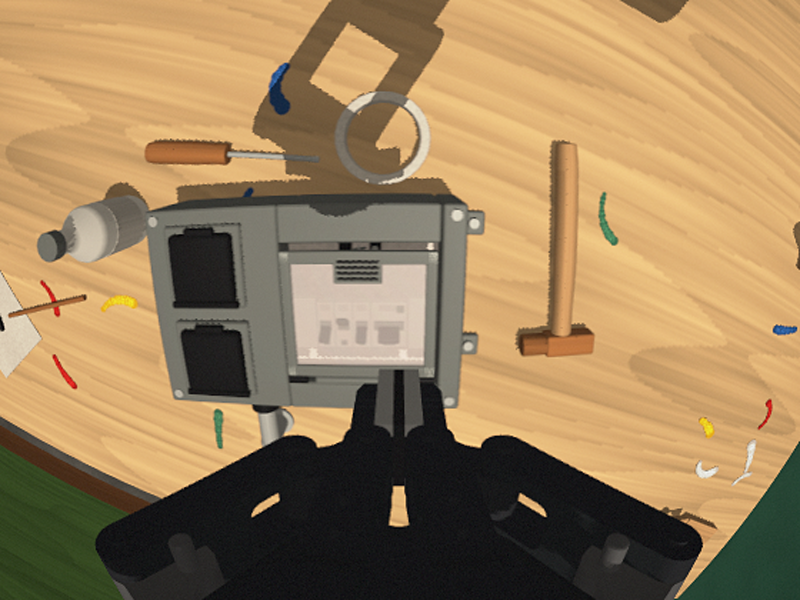

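Wrist view: window shut, pad centre at (358,271). Box top corners: FR(150,212), FL(466,198), RL(460,405), RR(174,404). Tape is clear, in front of the box.

```bash
python3 - <<'E'
from w import *
c={k:wray("w1",v,.1) for k,v in dict(FR=(150,212),FL=(466,198),RL=(460,405),RR=(174,404)).items()}
for k,v in c.items(): print(k,np.round(v,4))
ya=lambda a,b:np.arctan2(*(c[b]-c[a])[:2][::-1])
print("yaws",ya("FR","FL")-np.pi/2,ya("RR","RL")-np.pi/2,ya("FR","RR"),ya("FL","RL"), "lens",*[np.linalg.norm(c[a]-c[b]) for a,b in (("FR","FL"),("RR","RL"),("FR","RR"),("FL","RL"))])
p=wray("w1",(358,271),.109); print("pad",p)
d1=wray("w1",(334,262),.109);d2=wray("w1",(382,262),.109);print("pad width",np.linalg.norm(d1-d2))
s=ctrl.read_state(); print("togo pad+20mm",togo(s,[p[0],p[1],.129]))
E
```

```text
FR [ 0.486 -0.248  0.1  ]
FL [0.3849 0.0236 0.1   ]
RL [0.5721 0.0936 0.1   ]
RR [ 0.6805 -0.1874  0.1   ]
yaws 0.35642107177497184 0.3680806723519061 0.30166598556347507 0.35765724703053536 lens 0.2897497781350544 0.30116675373979074 0.20372457142056055 0.19990800066087716
pad [ 0.47419027 -0.04236299  0.109     ]
pad width 0.04111309967027692
togo pad+20mm [18.46 -2.48  1.73]
```

Request:
carry_out:
  moves:
    - {"translation":[4,-1.25,0.85],"rotation":[0,0,0],"claw":1}
    - {"translation":[5,-1.25,0.85],"rotation":[0,0,0],"claw":1}
    - {"translation":[5,0,0],"rotation":[0,0,0],"claw":1}
    - {"translation":[4,0,0],"rotation":[0,0,0],"claw":1}
    - {"translation":[1.2,0,0],"rotation":[0,0,0],"claw":1}
    - {"translation":[0.4,0,0],"rotation":[0,0,0],"claw":1}
    - {"translation":[0,0,0],"rotation":[0,0,0],"claw":1}

```text
time: 3.15
position: [0.4714, -0.032, 0.1185]
tool_rot: [-0.268, 1.552, 0.266]
ft_force: [0.0, -0.4, -0.0]
grip_width: -0.0003
```

```bash
python3 - <<'E'
from w import *
s=ctrl.read_state(); print(s["position"],np.abs(s["joint_vel"]).max(),togo(s,[.474,-.042,.112]))
E
```

```text
[ 0.47137398 -0.03195286  0.11845391] 0.014319695571502415 [ 0.65 -1.03 -0.09]
```

Request:
carry_out:
  moves:
    - {"translation":[0,-1.0,-0.1],"rotation":[0,0,0],"claw":1}
    - {"translation":[0.5,0,0],"rotation":[0,0,0],"claw":1}
    - {"translation":[0.2,0,0],"rotation":[0,0,0],"claw":1}
    - {"translation":[0,0,0],"rotation":[0,0,0],"claw":1}

```text
time: 3.65
position: [0.4725, -0.0414, 0.1103]
tool_rot: [-0.267, 1.555, 0.267]
ft_force: [-0.4, 0.2, -0.9]
grip_width: -0.0002
```

Request:
carry_out:
  moves:
    - {"translation":[0.15,0,0],"rotation":[0,0,0],"claw":1}
    - {"translation":[0.1,0,0],"rotation":[0,0,0],"claw":1}
    - {"translation":[0,0,0],"rotation":[0,0,0],"claw":1}

```text
time: 4.03
position: [0.4726, -0.0414, 0.1078]
tool_rot: [-0.267, 1.554, 0.267]
ft_force: [-0.1, -0.4, 0.2]
grip_width: -0.0002
```

Request:
carry_out:
  moves:
    - {"translation":[0.15,0,0],"rotation":[0,0,0],"claw":1}
    - {"translation":[0,0,0],"rotation":[0,0,0],"claw":1}

```text
time: 4.28
position: [0.4726, -0.0415, 0.1063]
tool_rot: [-0.267, 1.554, 0.267]
ft_force: [-0.6, 0.2, -1.1]
grip_width: 0.0001
```

Request:
carry_out:
  moves:
    - {"translation":[0.15,0,0],"rotation":[0,0,0],"claw":1}
    - {"translation":[0,0,0],"rotation":[0,0,0],"claw":1}

```text
time: 4.53
position: [0.4726, -0.0415, 0.1048]
tool_rot: [-0.267, 1.554, 0.267]
ft_force: [-0.6, -0.6, 0.1]
grip_width: 0.0002
```

```bash
python3 w.py w2
```

```text
4.525 [ 0.4726 -0.0415  0.1048] [-0.267  1.554  0.267] [-0.6 -0.6  0.1] 0.0001625580540081933
```

View pics/w2.png

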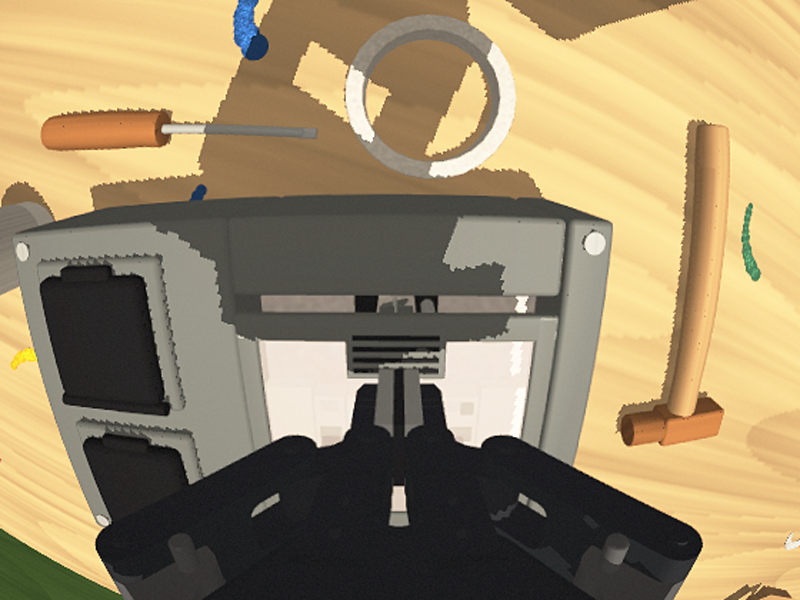

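Wrist view w2: pad rows about 335–378, columns 347–446, centre (396,356). The fingertips' front face ends at about row 370, at the rear of the pad. I'm checking the geometry.

```bash
python3 - <<'E'
from w import *
m,T=wcam("w2")
def pw(p):
    q=T[:3,:3].T@(np.array(p)-T[:3,3]); th=np.arctan2(np.hypot(q[0],q[1]),q[2]); return (np.array([m["cx"],m["cy"]])+m["f"]*th*q[:2]/np.hypot(q[0],q[1]))*1.428571
p=np.array(m["p"]); A=R.from_rotvec(m["r"]); print("tcp px",pw(p)); 
for dx in (0,-.004,-.01):
  for dz in (-.011,): print(dx,dz,pw(p+A.apply([dx,0,dz])))
for z in (.109,.105): print(z,[togo(dict(position=p,tool_rot=m["r"]),wray("w2",u,z)) for u in ((396,336),(396,356),(396,377))])
E
```

```text
tcp px [398.69179947 349.98375157]
0 -0.011 [398.73332302 325.84155119]
-0.004 -0.011 [398.74547437 329.37056375]
-0.01 -0.011 [398.76458655 334.93148622]
0.109 [array([-0.42, -0.11, -0.82]), array([-0.42, -0.11,  0.09]), array([-0.42, -0.11,  1.08])]
0.105 [array([-0.02, -0.11, -0.65]), array([-0.02, -0.11,  0.27]), array([-0.02, -0.12,  1.28])]
```

Request:
carry_out:
  moves:
    - {"translation":[-0.1,0,-0.4],"rotation":[0,0,0],"claw":1}
    - {"translation":[0.2,0,0],"rotation":[0,0,0],"claw":1}
    - {"translation":[0.1,0,0],"rotation":[0,0,0],"claw":1}
    - {"translation":[0,0,0],"rotation":[0,0,0],"claw":1}

```text
time: 5.08
position: [0.4689, -0.0428, 0.1028]
tool_rot: [-0.267, 1.554, 0.267]
ft_force: [0.2, -0.2, -0.7]
grip_width: -0.0001
```

Request:
carry_out:
  moves:
    - {"translation":[0.15,0,0],"rotation":[0,0,0],"claw":1}
    - {"translation":[0,0,0],"rotation":[0,0,0],"claw":1}

```text
time: 5.32
position: [0.4689, -0.0428, 0.1013]
tool_rot: [-0.267, 1.554, 0.267]
ft_force: [-0.5, 0.3, 0.6]
grip_width: -0.0003
```

Request:
carry_out:
  moves:
    - {"translation":[0.15,0,0],"rotation":[0,0,0],"claw":1}
    - {"translation":[0,0,0],"rotation":[0,0,0],"claw":1}

```text
time: 5.58
position: [0.4689, -0.0428, 0.0998]
tool_rot: [-0.267, 1.554, 0.267]
ft_force: [0.3, 0.1, 0.1]
grip_width: -0.0002
```

```bash
python3 - <<'E'
from w import *
f=eyes.grab_frame("scene")["color"]; cv2.imwrite("pics/s1.png",cv2.resize(f[110:260,180:380,::-1],(800,600),interpolation=cv2.INTER_CUBIC))
print((proj("scene",ctrl.read_state()["position"])-[180,110])*4, (proj("scene",[[.474,-.042,.109]])-[180,110])*4)
E
```

```text
[[232.02652536 330.58077246]] [[233.97723193 324.92177129]]
```

View pics/s1.png

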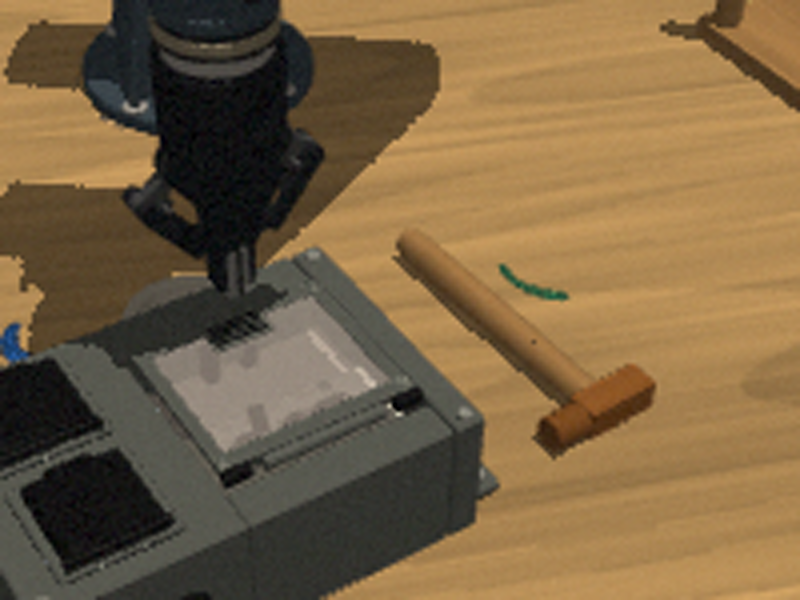

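Scene crop: fingertip at (237,296), while the claimed TCP projects to (232,331). The pad, at (240,327), does match its prediction. So the real finger ends are about 3 cm behind the stated TCP. I'll go down by force instead.

Request:
carry_out:
  moves:
    - {"translation":[0.4,0,0],"rotation":[0,0,0],"claw":1}
    - {"translation":[0.4,0,0],"rotation":[0,0,0],"claw":1}
    - {"translation":[0.2,0,0.1],"rotation":[0,0,0],"claw":1}
    - {"translation":[0,0,0],"rotation":[0,0,0],"claw":1}

```text
time: 6.12
position: [0.4698, -0.0425, 0.0897]
tool_rot: [-0.267, 1.555, 0.267]
ft_force: [-0.4, -0.2, -0.5]
grip_width: -0.0001
```

```bash
python3 - <<'E'
from w import *
f=eyes.grab_frame("scene")["color"]; g=eyes.grab_frame("wrist")["color"]
a=cv2.resize(f[150:210,200:280,::-1],(400,300),interpolation=cv2.INTER_CUBIC);b=cv2.resize(g[190:310,200:360,::-1],(400,300),interpolation=cv2.INTER_CUBIC)
cv2.imwrite("pics/s2.png",np.hstack([a,b]))
print((proj("scene",ctrl.read_state()["position"])-[200,150])*5)
E
```

```text
[[191.90035645 228.76293191]]
```

View pics/s2.png

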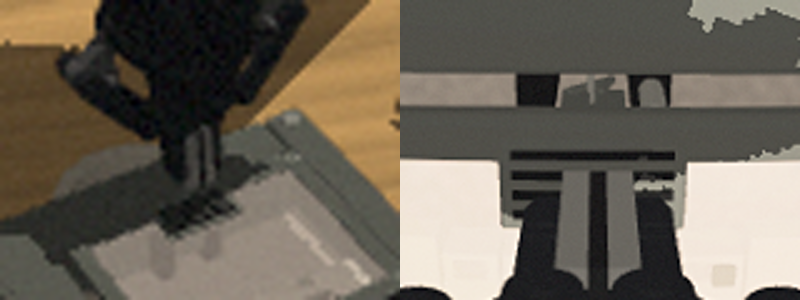

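Tip still about 10 mm above the pad and centred over it. Carrying on down.

Request:
carry_out:
  moves:
    - {"translation":[0.3,0,0],"rotation":[0,0,0],"claw":1}
    - {"translation":[0.2,0,0],"rotation":[0,0,0],"claw":1}
    - {"translation":[0,0,0],"rotation":[0,0,0],"claw":1}

```text
time: 6.6
position: [0.4697, -0.0425, 0.0847]
tool_rot: [-0.267, 1.555, 0.267]
ft_force: [-0.6, -0.2, 0.3]
grip_width: 0.0001
```

Request:
carry_out:
  moves:
    - {"translation":[0.2,0,0],"rotation":[0,0,0],"claw":1}
    - {"translation":[0,0,0],"rotation":[0,0,0],"claw":1}

```text
time: 6.85
position: [0.4698, -0.0425, 0.0828]
tool_rot: [-0.267, 1.555, 0.267]
ft_force: [-1.0, 0.0, -0.6]
grip_width: -0.0001
```

Request:
carry_out:
  moves:
    - {"translation":[0.2,0,0],"rotation":[0,0,0],"claw":1}
    - {"translation":[0,0,0],"rotation":[0,0,0],"claw":1}

```text
time: 7.1
position: [0.4698, -0.0425, 0.0808]
tool_rot: [-0.267, 1.555, 0.267]
ft_force: [0.5, 0.0, 0.0]
grip_width: -0.0005
```

Request:
carry_out:
  moves:
    - {"translation":[0.15,0,0],"rotation":[0,0,0],"claw":1}
    - {"translation":[0,0,0],"rotation":[0,0,0],"claw":1}

```text
time: 7.35
position: [0.4698, -0.0425, 0.0793]
tool_rot: [-0.267, 1.554, 0.267]
ft_force: [0.4, -0.0, 0.3]
grip_width: 0.0003
```

Request:
carry_out:
  moves:
    - {"translation":[0.15,0,0],"rotation":[0,0,0],"claw":1}
    - {"translation":[0,0,0],"rotation":[0,0,0],"claw":1}

```text
time: 7.6
position: [0.4698, -0.0425, 0.0778]
tool_rot: [-0.267, 1.554, 0.267]
ft_force: [0.0, -0.3, 0.0]
grip_width: -0.0
```

Request:
carry_out:
  moves:
    - {"translation":[0.15,0,0],"rotation":[0,0,0],"claw":1}
    - {"translation":[0,0,0],"rotation":[0,0,0],"claw":1}

```text
time: 7.85
position: [0.4698, -0.0425, 0.0763]
tool_rot: [-0.267, 1.554, 0.267]
ft_force: [0.2, -0.5, -0.4]
grip_width: 0.0002
```

Request:
carry_out:
  moves:
    - {"translation":[0.15,0,0],"rotation":[0,0,0],"claw":1}
    - {"translation":[0,0,0],"rotation":[0,0,0],"claw":1}

```text
time: 8.1
position: [0.4698, -0.0425, 0.0748]
tool_rot: [-0.267, 1.555, 0.267]
ft_force: [-0.7, 0.6, -0.0]
grip_width: -0.0002
```

Request:
carry_out:
  moves:
    - {"translation":[0.15,0,0],"rotation":[0,0,0],"claw":1}
    - {"translation":[0,0,0],"rotation":[0,0,0],"claw":1}

```text
time: 8.35
position: [0.4698, -0.0425, 0.0733]
tool_rot: [-0.267, 1.555, 0.267]
ft_force: [0.8, -0.5, 0.0]
grip_width: 0.0001
```

```bash
python3 - <<'E'
from w import *
f=eyes.grab_frame("scene")["color"]; g=eyes.grab_frame("wrist")["color"]
a=cv2.resize(f[150:210,200:280,::-1],(400,300),interpolation=cv2.INTER_CUBIC);b=cv2.resize(g[190:310,200:360,::-1],(400,300),interpolation=cv2.INTER_CUBIC)
cv2.imwrite("pics/s3.png",np.hstack([a,b])); print(ctrl.read_state()["ft_force"])
E
```

```text
[-0.31717503 -0.30091027  0.88448647]
```

View pics/s3.png

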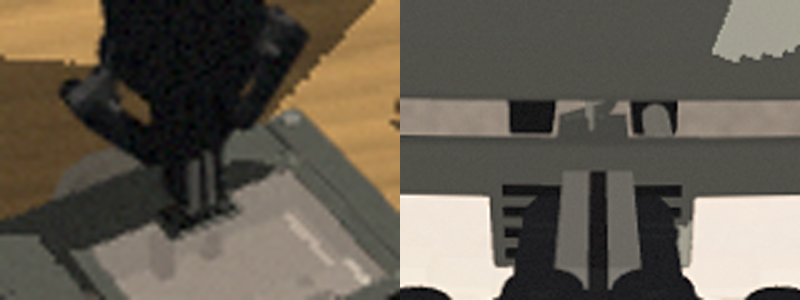

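s3 shows the finger's front edge (wrist crop row 170) slightly ahead of the pad's front edge (row 182). I'll shift 5 mm back, then go on down.

Request:
carry_out:
  moves:
    - {"translation":[-0.1,0,0.5],"rotation":[0,0,0],"claw":1}
    - {"translation":[0.2,0,0],"rotation":[0,0,0],"claw":1}
    - {"translation":[0,0,0],"rotation":[0,0,0],"claw":1}

```text
time: 8.82
position: [0.4745, -0.0408, 0.0723]
tool_rot: [-0.267, 1.555, 0.267]
ft_force: [0.2, 0.4, 0.2]
grip_width: 0.0
```

Request:
carry_out:
  moves:
    - {"translation":[0.15,0,0],"rotation":[0,0,0],"claw":1}
    - {"translation":[0,0,0],"rotation":[0,0,0],"claw":1}

```text
time: 9.07
position: [0.4745, -0.0408, 0.0708]
tool_rot: [-0.267, 1.554, 0.267]
ft_force: [0.1, 0.9, 0.3]
grip_width: 0.0001
```

Request:
carry_out:
  moves:
    - {"translation":[0.15,0,0],"rotation":[0,0,0],"claw":1}
    - {"translation":[0,0,0],"rotation":[0,0,0],"claw":1}

```text
time: 9.32
position: [0.4745, -0.0409, 0.0695]
tool_rot: [-0.267, 1.554, 0.267]
ft_force: [-1.0, -0.7, 4.0]
grip_width: 0.0001
```

Request:
carry_out:
  moves:
    - {"translation":[0.15,0,0],"rotation":[0,0,0],"claw":1}
    - {"translation":[0,0,0],"rotation":[0,0,0],"claw":1}

```text
time: 9.57
position: [0.4744, -0.0409, 0.0679]
tool_rot: [-0.267, 1.555, 0.267]
ft_force: [-1.7, 0.8, 4.5]
grip_width: 0.0003
```

Contact at TCP z≈0.070, so the real tip is about 39 mm behind the stated TCP. It reads 4.5 N now; a hair more, then retreat up and towards the front.

Request:
carry_out:
  moves:
    - {"translation":[0.08,0,0],"rotation":[0,0,0],"claw":1}
    - {"translation":[-3,0,-1],"rotation":[0,0,0],"claw":1}
    - {"translation":[-4,0,-4],"rotation":[0,0,0],"claw":1}
    - {"translation":[-4.5,0,-3],"rotation":[0,0,0],"claw":1}
    - {"translation":[-5,0,0],"rotation":[0,0,0],"claw":1}
    - {"translation":[-2,0,0],"rotation":[0,0,0],"claw":1}
    - {"translation":[0,0,0],"rotation":[0,0,0],"claw":1}
    - {"translation":[0,0,0],"rotation":[0,0,0],"claw":1}
    - {"translation":[0,0,0],"rotation":[0,0,0],"claw":1}
    - {"translation":[0,0,0],"rotation":[0,0,0],"claw":1}

```text
time: 10.82
position: [0.3987, -0.0673, 0.2511]
tool_rot: [-0.266, 1.556, 0.268]
ft_force: [0.3, 0.3, -0.6]
grip_width: -0.0003
```

Request:
carry_out:
  moves:
    - {"translation":[0,0,0],"rotation":[0,0,0],"claw":1}
    - {"translation":[0,0,0],"rotation":[0,0,0],"claw":1}
    - {"translation":[0,0,0],"rotation":[0,0,0],"claw":1}
    - {"translation":[0,0,0],"rotation":[0,0,0],"claw":1}
    - {"translation":[0,0,0],"rotation":[0,0,0],"claw":1}
    - {"translation":[0,0,0],"rotation":[0,0,0],"claw":1}

```text
time: 11.58
position: [0.3992, -0.0675, 0.2521]
tool_rot: [-0.267, 1.554, 0.267]
ft_force: [0.1, 0.4, 0.1]
grip_width: 0.0001
```

```bash
python3 w.py w3
```

```text
11.575 [ 0.3992 -0.0675  0.2521] [-0.267  1.554  0.267] [0.1 0.4 0.1] 0.00011097009625135747
```

View pics/w3.png

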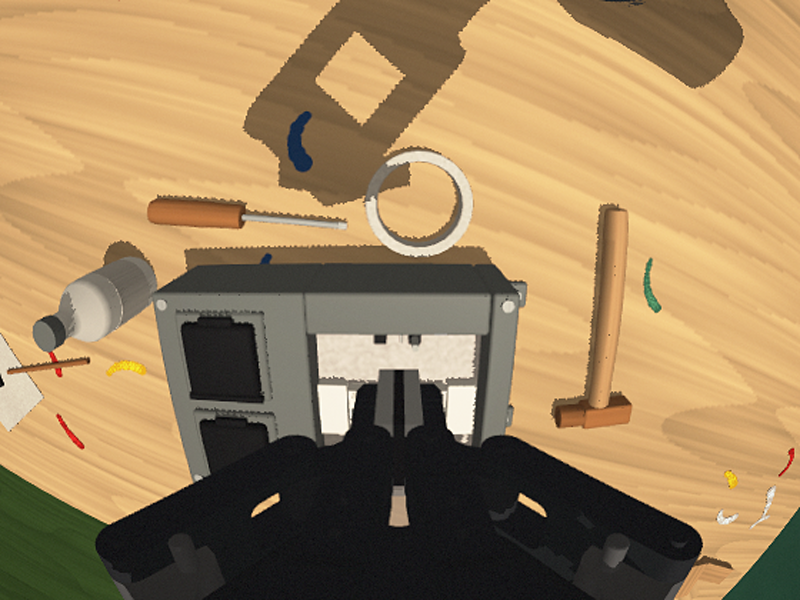

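Wrist view w3: the window is up and the well is open, but the fingers hide the toggles. I'm moving back to the earlier lookout, well above the open window.

Request:
carry_out:
  moves:
    - {"translation":[-5,2,2],"rotation":[0,0,0],"claw":1}
    - {"translation":[-1,1.5,4],"rotation":[0,0,0],"claw":1}
    - {"translation":[0,0,0],"rotation":[0,0,0],"claw":1}

```text
time: 12.0
position: [0.4463, -0.0136, 0.3133]
tool_rot: [-0.27, 1.55, 0.268]
ft_force: [-0.4, -0.2, -0.0]
grip_width: 0.0001
```

```bash
python3 - <<'E'
from w import *
shot("w4"); f=eyes.grab_frame("wrist")["color"]; a=cv2.resize(f[150:285,170:350,::-1],(800,600),interpolation=cv2.INTER_CUBIC); cv2.imwrite("pics/w4c.png",a)
E
```

```text
12.0 [ 0.4463 -0.0136  0.3133] [-0.27   1.55   0.268] [-0.4 -0.2 -0. ] 0.00014789323739482113
```

View pics/w4c.png

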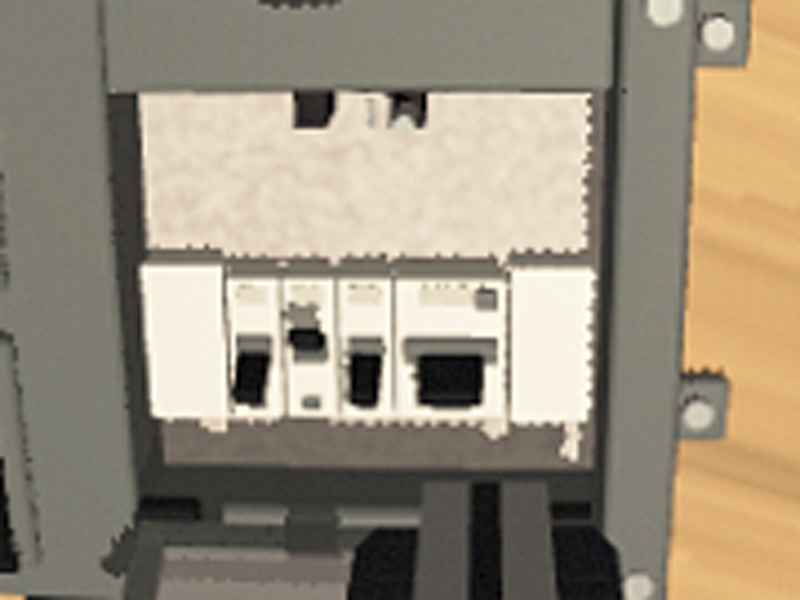

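w4 crop: row of four, the tripped toggle is the second from the left, leaning towards the front with its tip at crop (307,340). The others lean to the rear, at (252,375), (367,380) and (450,380).

```bash
python3 - <<'E'
from w import *
k=1.428571
P=lambda u,v,z:wray("w4",((170+u/4.4444)*k,(150+v/4.4444)*k),z)
t=P(307,340,.093); n1=P(252,395,.093); n2=P(367,397,.093)
print("tip",t,n1,n2)
d=n2-n1; print("row yaw",np.arctan2(-d[0],d[1]),"gap",np.linalg.norm(d)/2)
s=ctrl.read_state(); pad=[.474,-.0415,.093]; print("pad rel tip (tool)",togo(dict(position=t,tool_rot=s["tool_rot"]),pad))
g=togo(s,t); print("togo tip",g)
E
```

```text
tip [ 0.53272483 -0.03909047  0.093     ] [ 0.55565272 -0.04965581  0.093     ] [ 0.5441238  -0.01644156  0.093     ]
row yaw 0.3340959077545862 gap 0.017579122716941186
pad rel tip (tool) [ 0.01  1.74 -5.61]
togo tip [21.84 -5.34  7.64]
```

Request:
carry_out:
  moves:
    - {"translation":[0,-2.6,2.5],"rotation":[0,0,0],"claw":1}
    - {"translation":[3,-2.7,2.6],"rotation":[0,0,0],"claw":1}
    - {"translation":[5,0,0],"rotation":[0,0,0],"claw":1}
    - {"translation":[5,0,0],"rotation":[0,0,0],"claw":1}
    - {"translation":[4,0,0],"rotation":[0,0,0],"claw":1}
    - {"translation":[2,0,0],"rotation":[0,0,0],"claw":1}
    - {"translation":[0,0,0],"rotation":[0,0,0],"claw":1}

```text
time: 12.98
position: [0.507, -0.0476, 0.1201]
tool_rot: [-0.264, 1.56, 0.268]
ft_force: [0.9, -0.8, 1.0]
grip_width: -0.0001
```

```bash
python3 - <<'E'
from w import *
s=ctrl.read_state(); print(s["position"],s["ft_force"],"togo tip",togo(s,[.5327,-.0391,.083-.039]))
f=eyes.grab_frame("scene")["color"]; g=eyes.grab_frame("wrist")["color"]
a=cv2.resize(f[140:230,200:320,::-1],(400,300),interpolation=cv2.INTER_CUBIC);b=cv2.resize(g[150:285,190:370,::-1],(400,300),interpolation=cv2.INTER_CUBIC)
cv2.imwrite("pics/s5.png",np.hstack([a,b]))
E
```

```text
[ 0.50698497 -0.04764877  0.12010846] [ 0.88502893 -0.78505324  1.00543099] togo tip [ 7.6  -0.08  2.75]
```

View pics/s5.png

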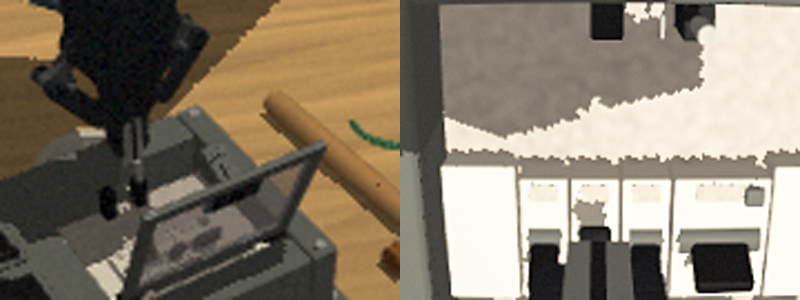

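s5 shows the window standing open and the finger lined up sideways with the tripped toggle, ahead of it. Descending.

Request:
carry_out:
  moves:
    - {"translation":[3,0,0],"rotation":[0,0,0],"claw":1}
    - {"translation":[2.5,0,0],"rotation":[0,0,0],"claw":1}
    - {"translation":[1.3,0,0],"rotation":[0,0,0],"claw":1}
    - {"translation":[0.6,0,0],"rotation":[0,0,0],"claw":1}
    - {"translation":[0,0,0],"rotation":[0,0,0],"claw":1}

```text
time: 13.7
position: [0.5102, -0.0476, 0.0485]
tool_rot: [-0.267, 1.554, 0.267]
ft_force: [0.3, 0.6, -0.0]
grip_width: -0.0004
```

Request:
carry_out:
  moves:
    - {"translation":[0,0,0.6],"rotation":[0,0,0],"claw":1}
    - {"translation":[0,0,0.5],"rotation":[0,0,0],"claw":1}
    - {"translation":[0,0,0],"rotation":[0,0,0],"claw":1}

```text
time: 14.08
position: [0.521, -0.0437, 0.0485]
tool_rot: [-0.268, 1.553, 0.267]
ft_force: [0.1, -0.2, -0.0]
grip_width: 0.0004
```

```bash
python3 - <<'E'
from w import *
s=ctrl.read_state(); print(s["position"],s["ft_force"],"togo tip",togo(s,[.5327,-.0391,.083-.039]))
f=eyes.grab_frame("scene")["color"]; g=eyes.grab_frame("wrist")["color"]
a=cv2.resize(f[140:230,200:320,::-1],(400,300),interpolation=cv2.INTER_CUBIC);b=cv2.resize(g[150:285,190:370,::-1],(400,300),interpolation=cv2.INTER_CUBIC)
cv2.imwrite("pics/s6.png",np.hstack([a,b]))
E
```

```text
[ 0.52097728 -0.04368441  0.0484959 ] [ 0.10419347 -0.16222657 -0.0341791 ] togo tip [0.45 0.04 1.26]
```

View pics/s6.png

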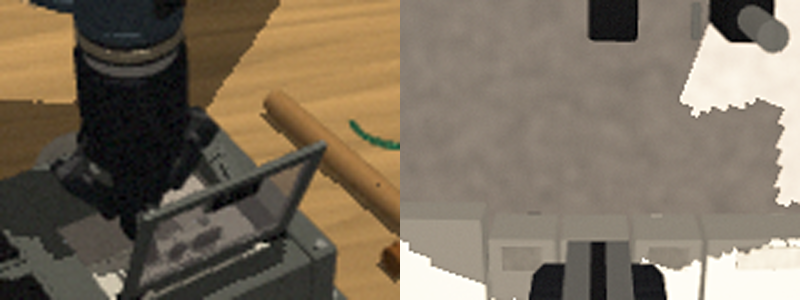

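Request:
carry_out:
  moves:
    - {"translation":[0.4,0,0],"rotation":[0,0,0],"claw":1}
    - {"translation":[0,0,0.3],"rotation":[0,0,0],"claw":1}
    - {"translation":[0,0,0.3],"rotation":[0,0,0],"claw":1}
    - {"translation":[0,0,0],"rotation":[0,0,0],"claw":1}

```text
time: 14.68
position: [0.5265, -0.0417, 0.0441]
tool_rot: [-0.267, 1.553, 0.267]
ft_force: [-0.7, 0.3, 1.4]
grip_width: -0.0003
```

Request:
carry_out:
  moves:
    - {"translation":[0,0,0.3],"rotation":[0,0,0],"claw":1}
    - {"translation":[0,0,0],"rotation":[0,0,0],"claw":1}

```text
time: 14.92
position: [0.5295, -0.0408, 0.0442]
tool_rot: [-0.267, 1.553, 0.267]
ft_force: [0.1, -0.1, -0.6]
grip_width: 0.0002
```

Request:
carry_out:
  moves:
    - {"translation":[0,0,0.3],"rotation":[0,0,0],"claw":1}
    - {"translation":[0,0,0],"rotation":[0,0,0],"claw":1}

```text
time: 15.18
position: [0.5316, -0.0398, 0.0441]
tool_rot: [-0.267, 1.554, 0.267]
ft_force: [0.2, -0.2, -0.1]
grip_width: -0.0001
```

Request:
carry_out:
  moves:
    - {"translation":[0,0,0.3],"rotation":[0,0,0],"claw":1}
    - {"translation":[0,0,0],"rotation":[0,0,0],"claw":1}

```text
time: 15.42
position: [0.5317, -0.0396, 0.044]
tool_rot: [-0.268, 1.56, 0.268]
ft_force: [-5.9, -4.9, 3.7]
grip_width: 0.0001
```

Request:
carry_out:
  moves:
    - {"translation":[0,0,0.2],"rotation":[0,0,0],"claw":1}
    - {"translation":[0,0,0],"rotation":[0,0,0],"claw":1}

```text
time: 15.68
position: [0.5317, -0.0394, 0.0439]
tool_rot: [-0.269, 1.564, 0.269]
ft_force: [-10.2, -9.4, 6.2]
grip_width: -0.0
```

Request:
carry_out:
  moves:
    - {"translation":[0,0,-0.8],"rotation":[0,0,0],"claw":1}
    - {"translation":[0,0,-1.2],"rotation":[0,0,0],"claw":1}
    - {"translation":[-2,0,-0.5],"rotation":[0,0,0],"claw":1}
    - {"translation":[-5,0,0],"rotation":[0,0,0],"claw":1}
    - {"translation":[-6,0,0],"rotation":[0,0,0],"claw":1}
    - {"translation":[-6,0,-1],"rotation":[0,0,0],"claw":1}
    - {"translation":[-5,4,-4],"rotation":[0,0,0],"claw":1}
    - {"translation":[-3,3.5,-3],"rotation":[0,0,0],"claw":1}
    - {"translation":[0,0,0],"rotation":[0,0,0],"claw":1}

```text
time: 16.8
position: [0.4195, -0.0053, 0.3077]
tool_rot: [-0.269, 1.549, 0.267]
ft_force: [0.1, -0.7, 0.3]
grip_width: -0.0001
```

```bash
python3 - <<'E'
from w import *
shot("w7"); f=eyes.grab_frame("wrist")["color"]; s=eyes.grab_frame("scene")["color"]
m,T=wcam("w7")
q=T[:3,:3].T@(np.array([.53,-.04,.093])-T[:3,3]); th=np.arctan2(np.hypot(q[0],q[1]),q[2]); u,v=(np.array([m["cx"],m["cy"]])+m["f"]*th*q[:2]/np.hypot(q[0],q[1])).astype(int); print(u,v)
u0=max(0,min(u-80,400));v0=max(0,min(v-60,300))
a=cv2.resize(f[v0:v0+120,u0:u0+160,::-1],(400,300),interpolation=cv2.INTER_CUBIC);b=cv2.resize(s[140:290,100:300,::-1],(400,300),interpolation=cv2.INTER_CUBIC)
cv2.imwrite("pics/w7c.png",np.hstack([a,b]))
E
```

```text
16.8 [ 0.4195 -0.0053  0.3077] [-0.269  1.549  0.267] [ 0.1 -0.7  0.3] -6.059800066361258e-05
226 241
```

View pics/w7c.png

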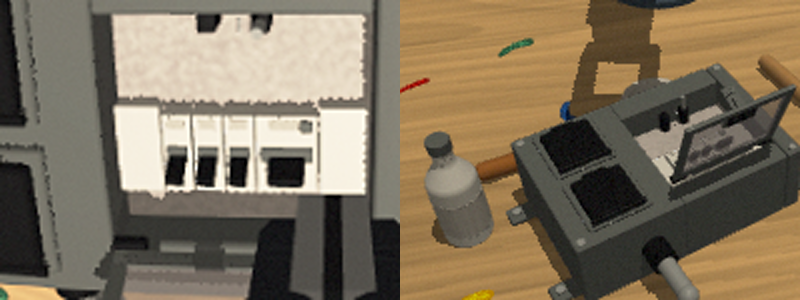

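All four toggles now lean to the rear, at (177,168), (207,168), (238,168) and (287,170). The window stands open and the bystanders are where they were. The arm is clear, so I'm handing in.

```bash
python3 -c "
from bench import ctrl
print(ctrl.finish_job())"
```

```text
the job is handed in; nothing more can be done
None
```

The tripped breaker is back on and its window is standing open; I handed the job in at about 17 s of the 38 s allowed.

- **Window:** I pressed the pad once, reading about 4.5 N, and let go. The window sprang up by itself and was still standing in the last picture.
- **Breaker:** The tripped toggle was the middle of the three narrow ones. I pushed it to the rear, and in the last wrist picture all four toggles lean to the rear (on).
- **Surroundings:** The glue bottle shows no change in the last picture. The screwdriver and mallet are only partly in view there, and the tape roll is hardly visible, but the arm never went near any of them.

Three things did not go as expected:

- **Finger length:** The shut fingertips sit about 39 mm behind the stated TCP. I found this from the pictures and from where contact came, and allowed for it.
- **Push force:** At the end of the toggle push the finger stopped against something, probably the toggles already at their on stops. The force rose to about 15 N before I backed off.
- **Box corners:** My fit of the box corners in the first two pictures was off by up to 4 pixels. The pad position still agreed to about 3 mm between cameras.

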